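# Take the used filter panel out of its cassette

### The job

Take the dirty dark brown filter panel out of its cassette: turn the little steel tab with the red post well aside, about a quarter turn either way, so that it no longer covers the panel, then lift the panel out by its yellow pull bar and lay it flat on the middle of the blue rubber mat. Leave the clean white filter in its own cassette.

Things in the scene. Friction and masses are not known exactly. Their poses are not given: they have to be found in the camera images.
- used_tab (a joint): steel swing tab, 35x10 mm, on the dirty filter's frame. Pivot (vertical) on the wide rim nearer the robot, at x -78, y 0 mm from used_pull in its axes. Upright red post 28 mm from the pivot: 12 mm thick, z 0.024 to 0.047. 0 = tab points along the filter's +x, over the panel; + = counter-clockwise from above; range +-1.75; panel free beyond 1.2 either way. Friction 1 N; stays put.
- used_pull (a point): centre of the yellow pull bar on the dirty brown filter: bar 36 (x) x 12 (y) x 26 mm high, z up. It stands amid the panel, 124 (x) x 80 (y) x 10 mm, 0.08-0.17 kg, whose underside is 23 mm below this point. The panel sits with 2 mm play in a grey frame (169x104 mm, 18 mm high, flush with the panel's top) with the same axes; x points roughly away from the robot.
- clean_pull (a point): centre of the equal yellow pull bar on the clean white filter, which stays in its own equal frame, held by its own tab
- service_mat: blue ribbed rubber mat, fixed on the work surface: 110 (x) x 150 (y) x 6 mm; origin at the centre of its underside, z up; its long side (y) runs roughly along the robot's x. A panel lying flat on it has its pull bar's centre at z 0.029

How it is judged (in metres and radians):
On the way, in this order (a step that is already met when the one before it is completed fails the run):
1. the tab on the dirty filter's cassette is turned aside (at least 1.2 rad either way) while the panel still sits in its frame ((value of joint used_tab above 1.2 rad or value of joint used_tab below -1.2 rad) and distance of used_pull from where it was at the start of the episode below 0.012 m), for 0.1 s.
2. the dirty filter panel is lifted clear of its frame (height (world z) of used_pull above 0.06 m), for 0.1 s.
At the end, for the whole second after the job is handed in: The dirty brown panel lies flat (within 7 degrees, pull bar up) on the blue rubber mat, its centre within 30 mm of the mat's centre, and the clean white filter is still in its own cassette (moved less than 15 mm) (horizontal distance between used_pull and service_mat below 0.03 m and height (world z) of used_pull between 0.02 and 0.04 m and angle between used_pull's own z axis and vertical below 0.12 rad and distance of clean_pull from where it was at the start of the episode below 0.015 m); the robot touches nothing.
It fails at once if the clean white filter is pulled out or displaced by more than 15 mm (distance of clean_pull from where it was at the start of the episode above 0.015 m).
It also fails if it takes over 58 s, if anything falls off the work surface, if the arm or the gripper's body presses on something with over 40 N, if the wrist force passes 120 N, or if a joint passes its speed limit or range.

### The arm

A 6-joint arm with a two-finger parallel gripper is mounted at the origin on a cart in front of the work surface, level with it; the furniture and walls round the work are solid. World frame = base frame: x ahead of the robot, y to its left, z up, the work surface at z = 0. Lengths are in mm, angles in rad, forces in N, time in s.
With the tool pointing down it reaches from about 350 to 775 mm from the base axis. Payload 7.3 kg.
Tool frame: the origin (TCP) lies on the centre line of the jaws, within the pads' length; the fingertips stand 11 mm ahead of it and the grasp point (between the pads) lies 8 mm behind it; z points along the fingers, y is the line along which they close (so a half turn about z gives the same grasp; the last joint's range is limited). The gripper opens to 92 mm and grips with 3 to 60 N. Pads are 19 mm wide; open, the fingers measure 130 mm over their backs; the gripper's body (75 mm by 190 mm) begins 47 mm behind the grasp point.
Start: joints at [-1.467, 0.342, 1.524, -0, 1.275, -0.146], TCP at [129.807, -508.721, 208.641] pointing down, gripper open.
Joint ranges: [-2.53, 2.53], [-0.77, 2.02], [0.04, 2.7], [-1, 4.14], [0.28, 2.66], [-3.11, 3.11]. Speed limits (rad/s): [2.57, 2.57, 3.14, 3.14, 3.14, 3.14].

### API

Orientations are given as [roll, pitch, yaw] about the fixed x, y, z axes, in that order (R = Rz(yaw) Ry(pitch) Rx(roll)).
In Python, from plant import bot gives the robot as it stands.
- The arm moves only by the tool step_arm, never from a script. Its argument "deltas" is a list of rows, each a list of 5 numbers: the opening, from 0 (shut) to 1 (fully open), then the shift along the tool's x, y, z each as a share of 0.5 m, from -1 to 1, then the turn about the tool's z as a share of pi/2 rad, from -1 to 1. In form: [[claw, x, y, z, turn], ...]. A call has 1 to 8 rows; each row shifts and turns the commanded pose from where the row before left it, along the tool's axes as they then stand; what a row does not reach is not made up. A row lasts 1/10 s, in which the tool goes at most 50 mm and 8.59 degrees, less where a joint would pass 70% of its speed; a pose out of reach is approached as far as the arm can. A call with a number of a shift or a turn outside -1 to 1 is refused whole. A call with a gripper value outside its range is refused whole. The fingers move at their own pace and stop on an object; the grip force is fixed at half the most. Time passes only in rows, so rows that do not move let the fingers close. It gives the time, the measured TCP pose, the force, the opening and the grip force at its end, in the units of the state.
- bot.get_obs(): the state, without advancing time (a new reading comes with each control period).
- bot.capture(name): name is "side" or "top"; returns (picture, depth): 400x640x3 uint8, red, green, blue; 400x640 float32, mm along the optical axis (not along the pixel's ray), 0 where there is no reading.
- bot.camera_params(name): a dict with "fov_y" (degrees; the focal length in pixels is half the picture's height over the tangent of half this angle, whatever the lens; pixels are square), "cx", "cy" (the principal point, pixels), "rvec" (rotation vector, rad) and "tvec" (3), from world to camera coordinates, as OpenCV has them. Camera axes: x right, y down, z forward; pixel columns grow to the right and rows downward; lengths in mm; the calibration is good to about 2 mm. A picture is of the moment at which its call begins. camera_params takes no time and is no camera call.
- bot.close_job(): hands the job in; it is judged then, once.
The state is a dict: "time": time; "joint_positions": joint angles; "dq": joint speeds; "tau": joint torques, N m; "tool_pos": TCP position; "tcp_rot": TCP orientation; "contact_force": force on the tool from outside, world axes, zero at the start; "moment": the same for the moment, N m; "grip_width": finger opening in mm; "finger_force": force on a finger pad.
Only numpy, scipy, OpenCV 4.12 (cv2) and the standard library are available. Lean on these libraries where they do the work, as an engineer would, in place of code of your own. Each camera call takes 0.05 s, during which the arm holds its last target. There are 200 camera calls.

## Working session

There is one attempt and no reset: what is moved stays moved. The work goes in short steps, Python scripts to look and compute and a tool call to move; the robot and the scene stay as the last step left them, time stands still between calls to the robot, and variables do not carry over. Pictures are saved under pics/ and viewed, at most 10 in all, crops included, and the job is handed in when it is done.

Besides the shell and the picture viewer there is one more tool, called after ">>>" by a JSON object that holds its "fn" and its "kwargs". step_arm: Moves the arm, as the interface text tells. Shift numbers are shares of 0.5 m and turn numbers shares of pi/2 rad, none past 1 either way. Its arguments: {"type":"object","properties":{"deltas":{"type":"array","items":{"type":"array","items":{"type":"number","minimum":-1,"maximum":1}}}},"required":["deltas"]}

```bash
mkdir -p pics
cat > h.py <<'E'
import numpy as np, cv2
from plant import bot
def cam(n):
    p=bot.camera_params(n); f=200/np.tan(np.radians(p["fov_y"])/2)
    R=cv2.Rodrigues(np.array(p["rvec"],float))[0]; t=np.array(p["tvec"],float).ravel()
    return p,f,R,t
def cloud(n,d):
    p,f,R,t=cam(n); v,u=np.mgrid[0:d.shape[0],0:d.shape[1]]
    c=np.stack([(u-p["cx"])/f*d,(v-p["cy"])/f*d,d],-1)
    return (c-t)@R   # world, mm
E
python3 - <<'E'
from h import *
print(bot.get_obs()); print(bot.camera_params("top"),bot.camera_params("side"))
for n in("top","side"):
    im,d=bot.capture(n); cv2.imwrite(f"pics/{n}0.png",im[...,::-1]); np.savez(f"{n}0.npz",im=im,d=d)
E
```

```text
{'time': 0.0, 'joint_positions': array([-1.46700176e+00,  3.42725245e-01,  1.52503544e+00, -2.74971215e-05,
        1.27538339e+00, -1.45989408e-01]), 'dq': array([ 0.00070603,  0.00041038,  0.00161199,  0.00199921, -0.00105   ,
       -0.00030723]), 'tau': array([ 9.57908669e-04, -4.31235945e+01, -2.44217777e+01,  7.19769322e-02,
        5.58606035e-02, -1.18721473e-04]), 'tool_pos': array([ 129.74935974, -508.25960418,  207.93724444]), 'tcp_rot': array([-3.14005392e+00, -1.99672786e-04,  2.49791852e-01]), 'contact_force': array([ 0.54508367,  0.15027975, -0.75369239]), 'moment': array([ 0.01031667, -0.00190807,  0.02541856]), 'finger_force': 0.0, 'grip_width': 92.12360557228679}
{'fov_y': 52.00537667261868, 'cx': 317.10457439732124, 'cy': 201.06385099114755, 'rvec': array([ 2.14470412, -2.1182842 ,  0.23447337]), 'tvec': array([195.77432229, 524.94618696, 822.59226004])} {'fov_y': 45.9078843265117, 'cx': 310.84400764143857, 'cy': 205.88783834079413, 'rvec': array([ 2.32728458, -1.28538682,  0.32691052]), 'tvec': array([-107.75743771,  522.93169856,  634.13165718])}
```

View pics/top0.png

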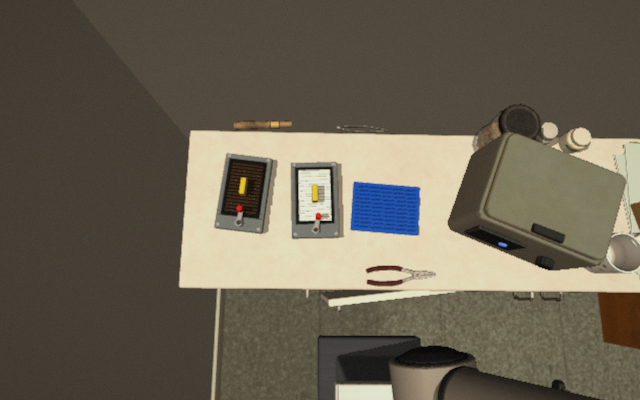

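View pics/side0.png

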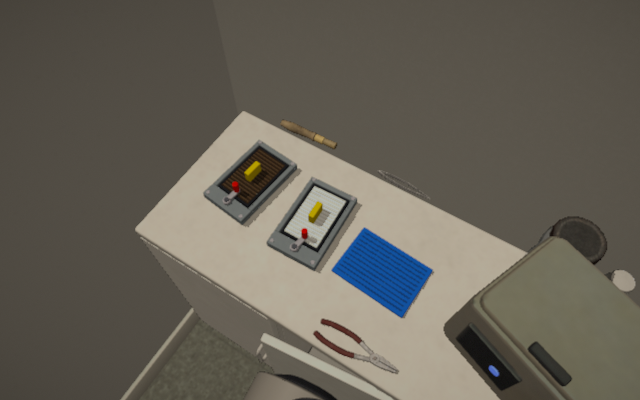

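The top view shows the dirty filter's bar at (243,186) with its red post at (239,209), the clean bar at (315,193), and the mat at (386,209). The side view shows the dirty bar at (253,171), its post at (236,187), the clean bar at (316,211), and the mat at (383,271). Next I turn these into positions.

```bash
cat >> h.py <<'E'
def measure(n,im,d):
    W=cloud(n,d); hsv=cv2.cvtColor(im,cv2.COLOR_RGB2HSV); out={}
    work=(d>0)&(W[...,2]>-30)&(W[...,2]<80)
    for k,lo,hi in(("yellow",(22,150,120),(34,255,255)),("red",(0,190,110),(6,255,255)),("red2",(174,190,110),(180,255,255)),("blue",(100,150,80),(125,255,255))):
        m=(cv2.inRange(hsv,lo,hi)>0)&work
        c,l,s,ce=cv2.connectedComponentsWithStats(m.astype(np.uint8))
        for i in range(1,c):
            if s[i,4]<12: continue
            P=W[l==i]; top=P[P[:,2]>np.percentile(P[:,2],90)-6]
            (x,y),(a,b),an=cv2.minAreaRect(top[:,:2].astype(np.float32))
            print(n,k,s[i,4],"px",ce[i].round(),"mean",top.mean(0).round(1),"rect",np.round([x,y,a,b,an],1))
E
python3 - <<'E'
from h import *
for n in("top","side"):
    z=np.load(f"{n}0.npz"); measure(n,z["im"],z["d"])
    W=cloud(n,z["d"])
    # frame heights / grey frame & panel of dirty filter
    for u,v in ([(200,180),(340,260),(222,190)] if n=="top" else [(180,210),(240,140),(215,200)]): print(n,u,v,W[v,u].round(1))
E
```

```text
top yellow 98 px [242. 185.] mean [554.6 362.7  44. ] rect [555.  362.7  11.5  34.7  82.9]
top yellow 84 px [315. 193.] mean [541.5 207.3  44.1] rect [542.  207.8  33.7  10.7   1. ]
top red 30 px [239. 208.] mean [505.4 366.5  47.6] rect [505.1 366.9   8.7   8.6  88.4]
top red 20 px [318. 216.] mean [490.7 200.3  47.3] rect [490.6 200.    8.6   8.5   0.8]
top blue 3114 px [385. 208.] mean [516.7  49.5   6.5] rect [517.4  49.3 147.9 108.2  85.8]
top 200 180 [575.9 464.5   1.3]
top 340 260 [401.4 149.8   0.5]
top 222 190 [549.9 410.6  18.2]
side yellow 98 px [252. 168.] mean [557.1 362.7  43.6] rect [557.4 363.1  11.6  36.   86.8]
side yellow 97 px [315. 210.] mean [543.1 207.1  43.3] rect [544.1 207.6  34.   10.    1.8]
side red 30 px [234. 184.] mean [508.  367.5  46.9] rect [508.9 368.1  11.2   9.6  41. ]
side red 22 px [304. 231.] mean [492.9 199.   47.5] rect [493.  199.    8.2   7.3  32.2]
side blue 4512 px [382. 272.] mean [516.7  47.    6.1] rect [518.6  49.  147.9 108.8  85.8]
side blue 22 px [492. 372.] mean [ 432.8 -172.8   75.8] rect [ 432.8 -173.3   16.2    2.2   74.5]
side 180 210 [421.8 445.7   0.6]
side 240 140 [624.6 449.4  -0.7]
side 215 200 [470.4 392.3  17.3]
```

Run:
```python
from h import *
for n in("top","side"):
    z=np.load(f"{n}0.npz"); W=cloud(n,z["d"]); D=z["d"]>0
    for nm,c in(("dirty",(550,363)),("clean",(537,207))):
        m=D&(abs(W[...,0]-c[0])<110)&(abs(W[...,1]-c[1])<75)&(W[...,2]>12)&(W[...,2]<24)
        r=cv2.minAreaRect(W[m][:,:2].astype(np.float32)); print(n,nm,np.round([*r[0],*r[1],r[2]],1))
    m=D&(W[...,2]>60)&(W[...,0]>250)&(W[...,1]<0)
    P=W[m]; print("high",np.percentile(P,[1,99],axis=0).round(),P[:,2].max())
    for y in range(-500,50,50):
        q=D&(abs(W[...,1]-y)<10)&(W[...,2]>40)&(W[...,2]<700)&(W[...,0]>150); 
        if q.sum(): print(y,W[q][:,0].min().round(),W[q][:,2].max().round())
```

```text
top dirty [545.6 363.4 104.6 169.1  83.8]
top clean [531.9 206.7 168.5 104.1   1.8]
high [[ 392. -450.   65.]
 [ 719.   -6.  433.]] 442.52914977165455
-500 512.0 88.0
-450 386.0 150.0
-400 379.0 212.0
-350 459.0 270.0
-300 385.0 335.0
-250 386.0 396.0
-200 423.0 443.0
-150 438.0 441.0
-100 461.0 439.0
-50 237.0 466.0
0 214.0 434.0
side dirty [548.3 364.7 106.  170.2  83.7]
side clean [535.5 208.5 170.2 104.9   1.9]
high [[ 426. -306.   67.]
 [ 722.   -4.  469.]] 487.79678656555836
-300 448.0 175.0
-250 419.0 205.0
-200 425.0 294.0
-150 440.0 381.0
-100 461.0 470.0
-50 716.0 480.0
0 238.0 461.0
```

Run:
```python
from h import *
z=np.load("top0.npz"); W=cloud("top",z["d"]); P=W[:285,430:][z["d"][:285,430:]>0]
for a,b in((40,100),(100,200),(200,300),(300,400),(400,500)):
    q=P[(P[:,2]>a)&(P[:,2]<b)]
    if len(q)>10:
        r=np.hypot(q[:,0],q[:,1]); i=r.argmin(); print(a,len(q),"nearest",q[i].round(),r[i].round(),"box",np.percentile(q,[1,99],axis=0).round().tolist())
for u,v in((505,138),(455,205),(460,232),(548,262),(600,245),(620,180),(540,200)): print(u,v,W[v,u].round())
```

```text
40 5628 nearest [ 394. -238.   82.] 460.0 box [[381.0, -499.0, 41.0], [719.0, -51.0, 99.0]]
100 20579 nearest [ 435. -167.  105.] 466.0 box [[398.0, -423.0, 103.0], [719.0, -34.0, 196.0]]
200 6126 nearest [716.  -5. 208.] 716.0 box [[716.0, -373.0, 201.0], [719.0, 15.0, 299.0]]
300 8282 nearest [716.  -3. 320.] 716.0 box [[717.0, -294.0, 301.0], [720.0, 46.0, 399.0]]
400 3784 nearest [717.   1. 404.] 717.0 box [[717.0, -224.0, 400.0], [720.0, 60.0, 439.0]]
505 138 [ 632. -159.  154.]
455 205 [ 524. -104.   20.]
460 232 [ 463. -110.   23.]
548 262 [ 397. -254.   97.]
600 245 [ 425. -309.  170.]
620 180 [ 547. -362.  172.]
540 200 [ 507. -207.  170.]
```

>>> {"fn": "step_arm", "kwargs": {"deltas": [[1,0,0,-0.08,0.076],[1,0,0,-0.08,0.076],[1,0,0,-0.08,0.076],[0.6,0.046,-0.077,0,0],[0.5,0.046,-0.077,0,0],[0.4,0.046,-0.077,0,0],[0.3,0.046,-0.077,0,0],[0.26,0.046,-0.077,0,0]]}}

```text
time: 0.9
tool_pos: [265.6, -328.1, 328.4]
tcp_rot: [-3.141, 0.0, -0.109]
contact_force: [0.3, -1.2, -0.6]
grip_width: 56.7
finger_force: 0.0
```

>>> {"fn": "step_arm", "kwargs": {"deltas": [[0.26,0.046,-0.077,0,0],[0.26,0.046,-0.077,0,0],[0.26,0.046,-0.077,0,0],[0.26,0.046,-0.077,0,0],[0.26,0.046,-0.077,0,0],[0.26,0,0,0,0]]}}

```text
time: 1.5
tool_pos: [402.1, -146.6, 328.3]
tcp_rot: [-3.14, -0.0, -0.102]
contact_force: [0.3, -0.0, -0.6]
grip_width: 23.7
finger_force: 0.0
```

>>> {"fn": "step_arm", "kwargs": {"deltas": [[0.26,0.0084,-0.087,0,0],[0.26,0.0084,-0.087,0,0],[0.26,0.0084,-0.087,0,0],[0.26,0.0084,-0.087,0,0],[0.26,0.0084,-0.087,0,0],[0.26,0.0084,-0.087,0,0],[0.26,0.0084,-0.087,0,0],[0.26,0.0084,-0.087,0,0]]}}

```text
time: 2.3
tool_pos: [471.2, 192.6, 328.3]
tcp_rot: [3.141, 0.0, -0.109]
contact_force: [0.8, -1.2, 0.6]
grip_width: 23.8
finger_force: 0.0
```

>>> {"fn": "step_arm", "kwargs": {"deltas": [[0.26,0.0084,-0.087,0.07,0],[0.26,0.0084,-0.087,0.07,0],[0.26,0.0084,-0.087,0.07,0],[0.26,0.0084,-0.087,0.07,0],[0.26,0,0,0.06,0],[0.26,0,0,0.06,0],[0.26,0,0,0,0]]}}

```text
time: 3.0
tool_pos: [500.4, 342.6, 138.6]
tcp_rot: [3.136, 0.008, -0.108]
contact_force: [-1.3, -0.4, -0.9]
grip_width: 24.0
finger_force: 0.0
```

>>> {"fn": "step_arm", "kwargs": {"deltas": [[0.26,0.004,-0.025,0.05,0],[0.26,0.004,-0.025,0.05,0],[0.26,0,0,0.046,0],[0.26,0,0,0,0]]}}

```text
time: 3.4
tool_pos: [508.5, 367.6, 68.8]
tcp_rot: [3.139, 0.004, -0.109]
contact_force: [-0.3, 0.8, -0.5]
grip_width: 24.0
finger_force: 0.0
```

Run:
```python
from h import *
for n in("top","side"):
    im,d=bot.capture(n); measure(n,im,d)
    c=(slice(140,260),slice(170,330)) if n=="top" else (slice(120,240),slice(160,320))
    a=cv2.resize(im[c],None,fx=2.4,fy=2.4,interpolation=cv2.INTER_CUBIC)
    b=a if n=="top" else np.hstack([b,a])
cv2.imwrite("pics/p1.png",b[...,::-1]); o=bot.get_obs(); print(o["tool_pos"],o["tcp_rot"],o["joint_positions"])
```

```text
top yellow 72 px [314. 192.] mean [542.5 208.1  44.1] rect [541.8 208.   33.7   8.9   4.8]
top red 18 px [318. 216.] mean [491.  199.9  47.6] rect [491.1 199.4   9.1   7.7  47.2]
top blue 3092 px [385. 208.] mean [516.6  49.7   6.6] rect [517.7  49.5 147.5 108.3  85.9]
side yellow 98 px [315. 209.] mean [543.5 207.2  43.6] rect [544.8 207.5  34.1  10.3   1.9]
side red 41 px [235. 186.] mean [507.8 366.9  46. ] rect [507.7 367.1   9.1   9.4  25.8]
side red 35 px [304. 233.] mean [493.2 198.7  47.1] rect [493.1 198.9   8.6   7.3  33.3]
side blue 4498 px [382. 272.] mean [516.7  47.1   6. ] rect [518.6  49.  147.3 109.6  85.8]
[510.36217625 368.49959622  72.00904549] [-3.14112559e+00 -1.01390082e-03 -1.08959855e-01] [ 5.03803007e-01  6.56024139e-01  1.39254814e+00 -2.26516575e-04
  1.09192233e+00  2.18366322e+00]
```

View pics/p1.png

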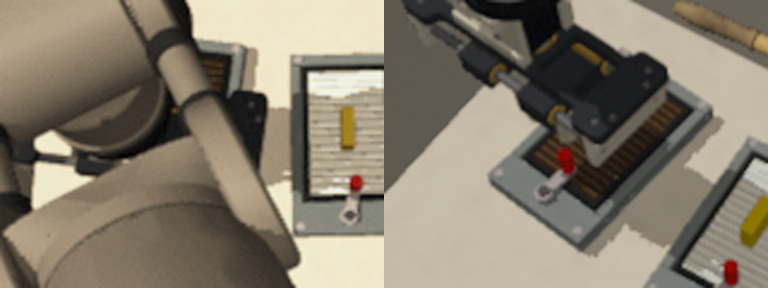

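Run:
```python
from h import *
p,f,R,t=cam("side")
for _ in range(3): print(bot.get_obs()["tool_pos"])
c=np.array([510,368,72.]); 
for lab,dx,dy,z in(("R in",0,-12,61),("R out",0,-31,61),("R out front",-9.5,-31,61),("L in",0,12,61),("L out",-9.5,31,61),("post",-2.5,-1,46)):
    q=R@(np.array([c[0]+dx+.11*dy,c[1]+dy-.11*dx,z]))+t; u=f*q[0]/q[2]+p["cx"],f*q[1]/q[2]+p["cy"]
    print(lab,np.round(u),"crop",round((u[0]-160)*2.4+384),round((u[1]-120)*2.4))
```

```text
[510.36217625 368.49959622  72.00904549]
[510.36217625 368.49959622  72.00904549]
[510.36217625 368.49959622  72.00904549]
R in [238. 182.] crop 572 149
R out [246. 187.] crop 590 162
R out front [242. 191.] crop 582 170
L in [229. 176.] crop 550 133
L out [218. 174.] crop 524 129
post [234. 184.] crop 563 154
```

Run:
```python
from h import *
im,d=bot.capture("side"); W=cloud("side",d)
cv2.imwrite("pics/p2.png",cv2.resize(im[150:215,205:285],None,fx=9,fy=9,interpolation=cv2.INTER_NEAREST)[...,::-1])
for v in range(166,192,4): print(v,[tuple(W[v,u].round().astype(int)) for u in range(228,258,4)])
```

```text
166 [(np.int64(475), np.int64(331), np.int64(175)), (np.int64(478), np.int64(325), np.int64(176)), (np.int64(499), np.int64(340), np.int64(139)), (np.int64(473), np.int64(301), np.int64(199)), (np.int64(477), np.int64(296), np.int64(199)), (np.int64(480), np.int64(291), np.int64(199)), (np.int64(483), np.int64(285), np.int64(200)), (np.int64(488), np.int64(281), np.int64(197))]
170 [(np.int64(472), np.int64(330), np.int64(168)), (np.int64(499), np.int64(352), np.int64(117)), (np.int64(477), np.int64(317), np.int64(172)), (np.int64(468), np.int64(298), np.int64(197)), (np.int64(471), np.int64(291), np.int64(199)), (np.int64(474), np.int64(287), np.int64(198)), (np.int64(478), np.int64(281), np.int64(198)), (np.int64(483), np.int64(278), np.int64(194))]
174 [(np.int64(532), np.int64(408), np.int64(18)), (np.int64(500), np.int64(357), np.int64(99)), (np.int64(497), np.int64(343), np.int64(114)), (np.int64(473), np.int64(306), np.int64(173)), (np.int64(465), np.int64(287), np.int64(198)), (np.int64(468), np.int64(282), np.int64(198)), (np.int64(473), np.int64(278), np.int64(195)), (np.in
[... 840 characters left out ...]
0)), (np.int64(503), np.int64(370), np.int64(43)), (np.int64(506), np.int64(363), np.int64(45)), (np.int64(521), np.int64(369), np.int64(19)), (np.int64(527), np.int64(363), np.int64(17)), (np.int64(466), np.int64(286), np.int64(164)), (np.int64(535), np.int64(350), np.int64(18)), (np.int64(538), np.int64(342), np.int64(19))]
190 [(np.int64(502), np.int64(384), np.int64(19)), (np.int64(505), np.int64(377), np.int64(20)), (np.int64(505), np.int64(364), np.int64(31)), (np.int64(515), np.int64(365), np.int64(17)), (np.int64(518), np.int64(356), np.int64(20)), (np.int64(524), np.int64(352), np.int64(16)), (np.int64(526), np.int64(343), np.int64(21)), (np.int64(531), np.int64(337), np.int64(19))]
```

View pics/p2.png

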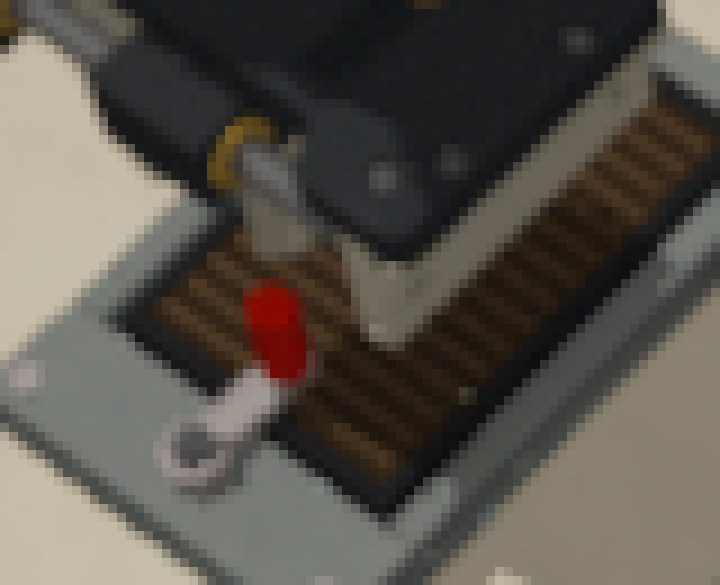

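The picture shows the red post at (275,330) in the crop, lined up between the fingers. The finger ends look higher than the TCP reading implies, so I lower in stages and check.

>>> {"fn": "step_arm", "kwargs": {"deltas": [[0.26,-0.004,0,0.03,0],[0.26,0,0,0,0],[0.26,0,0,0,0]]}}

```text
time: 3.85
tool_pos: [508.2, 369.1, 57.1]
tcp_rot: [-3.141, -0.001, -0.109]
contact_force: [-0.2, -0.4, 0.1]
grip_width: 24.0
finger_force: 0.0
```

Run:
```python
from h import *
im,d=bot.capture("side"); W=cloud("side",d)
cv2.imwrite("pics/p3.png",cv2.resize(im[150:215,205:285],None,fx=9,fy=9,interpolation=cv2.INTER_NEAREST)[...,::-1])
o=bot.get_obs(); print(o["tool_pos"],o["contact_force"],o["grip_width"])
for v in range(172,198,3): print(v,[tuple(int(a) for a in W[v,u]) for u in range(222,262,4)])
```

```text
[508.34506855 369.19610426  57.16873542] [ 0.31766227  0.10696072 -0.42322456] 23.851775644425476
172 [(471, 346, 150), (469, 333, 162), (474, 330, 157), (477, 323, 159), (469, 304, 184), (472, 299, 184), (477, 295, 182), (479, 288, 183), (483, 284, 182), (486, 278, 183)]
175 [(523, 415, 18), (468, 335, 152), (472, 329, 151), (473, 320, 158), (465, 301, 183), (469, 297, 182), (471, 290, 185), (476, 286, 182), (478, 279, 183), (179, -26, 808)]
178 [(519, 413, 14), (521, 403, 20), (526, 397, 19), (495, 349, 96), (472, 312, 157), (463, 292, 184), (468, 288, 181), (470, 281, 184), (474, 277, 182), (484, 278, 168)]
181 [(512, 407, 17), (515, 399, 20), (520, 393, 18), (496, 352, 84), (496, 341, 92), (472, 303, 155), (463, 284, 182), (465, 278, 184), (473, 277, 175), (489, 284, 148)]
184 [(507, 403, 16), (510, 395, 18), (514, 388, 19), (507, 368, 46), (523, 375, 18), (527, 368, 19), (462, 285, 173), (465, 280, 173), (479, 285, 151), (545, 343, 15)]
187 [(500, 398, 18), (505, 392, 16), (509, 384, 18), (503, 366, 42), (510, 363, 34), (522, 364, 18), (462, 287, 163), (465, 280, 165), (479, 286, 141), (538, 337, 18)]
190 [(495, 394, 17), (499, 386, 19), (504, 381, 17), (503, 368, 28), (508, 362, 27), (517, 361, 15), (463, 289, 151), (469, 287, 145), (529, 341, 16), (532, 333, 19)]
193 [(490, 390, 18), (494, 383, 18), (496, 374, 23), (499, 365, 26), (506, 362, 19), (510, 356, 18), (516, 350, 16), (518, 342, 19), (524, 337, 15), (526, 328, 20)]
196 [(485, 386, 16), (487, 377, 21), (491, 371, 20), (496, 365, 19), (501, 359, 17), (505, 352, 18), (510, 346, 16), (514, 339, 16), (518, 332, 17), (523, 327, 14)]
```

View pics/p3.png

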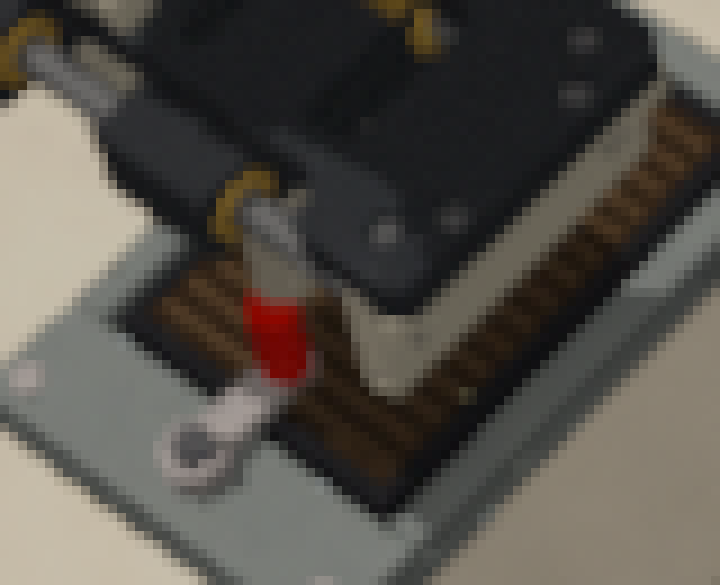

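Force is nil. The finger ends show at z≈78, with post and jaws aligned in y, so the depth reading puts the tips about 30 mm higher than the state does. I keep lowering in stages and watch the force.

>>> {"fn": "step_arm", "kwargs": {"deltas": [[0.26,0,0,0.02,0],[0.26,0,0,0.02,0],[0.26,0,0,0,0],[0.26,0,0,0,0]]}}

```text
time: 4.3
tool_pos: [507.2, 368.8, 34.9]
tcp_rot: [3.141, 0.001, -0.108]
contact_force: [-0.2, -0.9, -0.1]
grip_width: 23.7
finger_force: 0.0
```

Run:
```python
from h import *
im,d=bot.capture("side"); W=cloud("side",d)
cv2.imwrite("pics/p4.png",cv2.resize(im[150:215,205:285],None,fx=9,fy=9,interpolation=cv2.INTER_NEAREST)[...,::-1])
o=bot.get_obs(); print(o["tool_pos"],o["contact_force"],o["grip_width"])
for v in range(178,202,2): print(v,[tuple(int(a) for a in W[v,u]) for u in range(220,250,3)])
```

```text
[507.53985485 368.93009676  35.33663982] [-0.83689337 -0.4880603   0.26753613] 23.75527534838153
178 [(471, 356, 123), (469, 346, 133), (468, 337, 142), (471, 333, 141), (474, 329, 140), (480, 328, 134), (487, 329, 124), (473, 305, 161), (475, 301, 161), (478, 297, 161)]
180 [(512, 412, 17), (470, 348, 124), (467, 337, 136), (469, 331, 139), (472, 328, 137), (475, 324, 137), (495, 340, 97), (469, 303, 161), (473, 299, 159), (474, 294, 162)]
182 [(508, 408, 19), (511, 403, 18), (467, 339, 128), (468, 332, 133), (472, 329, 130), (473, 323, 134), (475, 318, 136), (466, 300, 162), (470, 298, 158), (472, 293, 160)]
184 [(504, 406, 18), (507, 400, 19), (511, 396, 17), (467, 333, 127), (472, 331, 121), (495, 351, 76), (472, 316, 135), (463, 298, 161), (466, 295, 160), (468, 290, 161)]
186 [(499, 401, 21), (503, 397, 18), (507, 393, 18), (509, 386, 20), (502, 369, 43), (494, 351, 69), (495, 344, 74), (463, 299, 154), (462, 291, 162), (465, 287, 162)]
188 [(496, 400, 18), (499, 394, 19), (502, 389, 19), (506, 385, 18), (510, 380, 17), (495, 354, 58), (494, 344, 68), (519, 365, 17), (463, 293,
[... 320 characters left out ...]
18), (515, 355, 16), (462, 287, 148)]
194 [(485, 391, 20), (490, 387, 16), (493, 382, 16), (493, 374, 23), (496, 368, 24), (500, 365, 21), (505, 362, 17), (508, 357, 16), (510, 350, 20), (462, 288, 140)]
196 [(481, 387, 20), (485, 384, 18), (486, 375, 24), (489, 371, 23), (493, 366, 22), (498, 364, 17), (500, 358, 19), (503, 353, 20), (507, 348, 19), (462, 290, 132)]
198 [(478, 385, 20), (480, 379, 22), (481, 371, 27), (487, 369, 21), (490, 365, 20), (495, 362, 16), (497, 356, 18), (500, 350, 19), (503, 345, 19), (463, 293, 121)]
200 [(474, 382, 19), (476, 375, 24), (477, 368, 27), (483, 367, 21), (488, 364, 16), (491, 359, 16), (495, 355, 13), (497, 349, 16), (499, 343, 18), (503, 338, 18)]
```

View pics/p4.png

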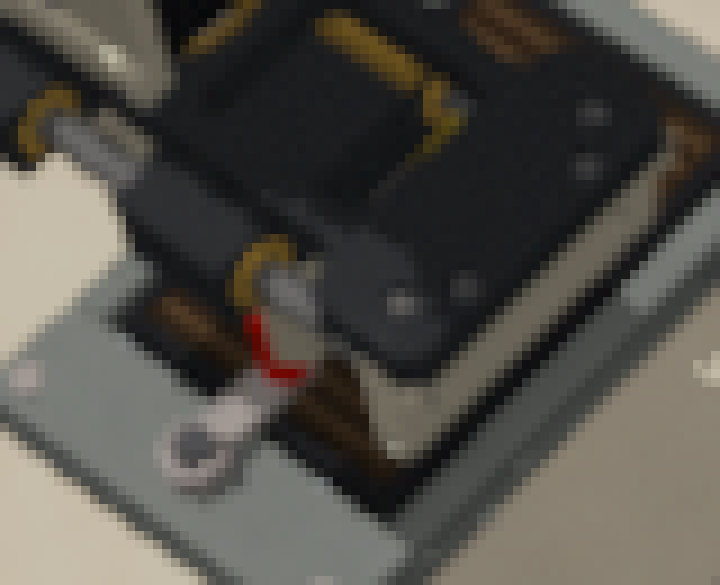

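The finger now hides most of the post at (285,350), but its lower end still reads z≈55. A short arc is harmless either way and will show whether the post is engaged.

>>> {"fn": "step_arm", "kwargs": {"deltas": [[0.26,-0.0006,-0.0081,0,-0.0923],[0.26,-0.0006,-0.0081,0,-0.0923],[0.26,-0.0006,-0.0081,0,-0.0923],[0.26,-0.0006,-0.0081,0,-0.0923],[0.26,0,0,0,0],[0.26,0,0,0,0]]}}

```text
time: 4.95
tool_pos: [504.7, 384.8, 35.8]
tcp_rot: [3.141, -0.0, 0.468]
contact_force: [-0.1, -0.3, -0.4]
grip_width: 23.8
finger_force: 0.0
```

Run:
```python
from h import *
im,d=bot.capture("side"); measure("side",im,d)
cv2.imwrite("pics/p5.png",cv2.resize(im[150:215,205:285],None,fx=9,fy=9,interpolation=cv2.INTER_NEAREST)[...,::-1])
o=bot.get_obs(); print(o["tool_pos"],o["tcp_rot"],o["contact_force"],o["grip_width"])
```

```text
side yellow 22 px [247. 173.] mean [543.1 363.9  43.2] rect [542.3 364.2   6.9  12.   24. ]
side yellow 97 px [315. 209.] mean [543.6 207.2  43.8] rect [544.  207.5  34.1  10.7   3.2]
side red 29 px [236. 187.] mean [506.2 364.8  46.7] rect [506.2 364.2   5.7  10.5  64.5]
side red 36 px [304. 233.] mean [493.3 198.9  47. ] rect [493.5 199.2   9.    7.3  30.2]
side blue 4501 px [382. 271.] mean [516.8  47.1   6.1] rect [518.4  49.1 147.5 108.8  85.7]
[504.75600104 384.61756024  35.68872847] [ 3.14144848e+00 -1.89851618e-04  4.68067195e-01] [-0.44160392  0.33175371 -0.53371071] 24.137816777022525
```

View pics/p5.png

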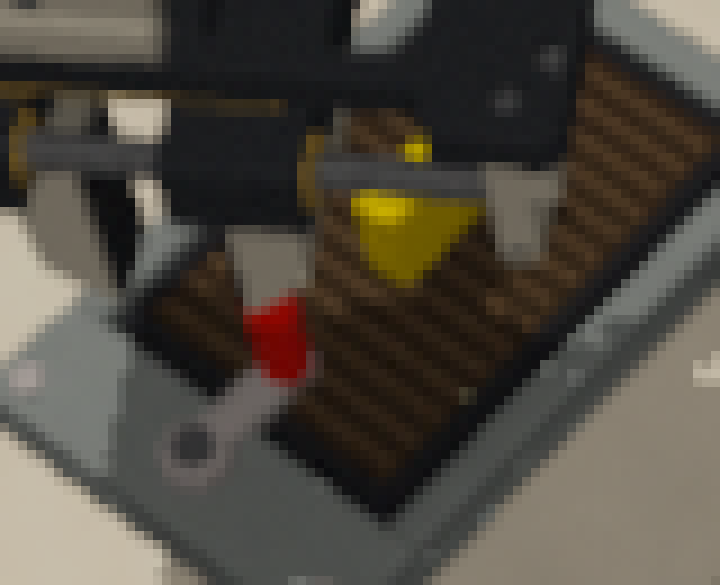

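The post stayed at (275,340), so the fingers pass above it; the real tips are about 30 mm higher than the state reads. I measure the tip height from this view.

Run:
```python
from h import *
im,d=bot.capture("side"); W=cloud("side",d)
for v in range(174,186): print(v,[tuple(int(a) for a in W[v,u]) for u in (231,233,235,237,239)], [tuple(int(a) for a in W[v-6,u]) for u in (261,263,265)])
```

```text
174 [(486, 343, 126), (488, 341, 125), (489, 337, 127), (491, 333, 127), (496, 334, 121)] [(511, 293, 152), (513, 290, 152), (514, 287, 153)]
175 [(504, 365, 82), (505, 361, 85), (490, 337, 123), (490, 333, 125), (517, 359, 71)] [(509, 292, 152), (512, 290, 149), (514, 288, 149)]
176 [(503, 365, 80), (505, 361, 81), (506, 357, 83), (508, 355, 82), (515, 357, 71)] [(511, 295, 144), (511, 290, 148), (513, 287, 149)]
177 [(504, 367, 74), (505, 362, 77), (507, 360, 76), (508, 356, 78), (515, 358, 67)] [(511, 294, 142), (512, 291, 143), (513, 288, 144)]
178 [(502, 365, 75), (503, 361, 77), (507, 360, 73), (508, 356, 75), (536, 383, 16)] [(510, 294, 141), (512, 291, 140), (521, 295, 126)]
179 [(502, 366, 71), (505, 364, 69), (506, 360, 70), (507, 356, 73), (534, 381, 17)] [(510, 295, 137), (512, 291, 137), (521, 295, 123)]
180 [(502, 367, 67), (503, 362, 69), (506, 360, 67), (507, 356, 69), (531, 379, 19)] [(510, 295, 134), (511, 291, 135), (521, 296, 119)]
181 [(503, 369, 61), (504, 364, 63), (505, 360, 64), (507, 356, 66), (530, 377, 19)] [(510, 295, 131), (511, 292, 131), (567, 340, 21)]
182 [(503, 370, 56), (504, 365, 59), (505, 362, 60), (525, 379, 19), (528, 376, 18)] [(509, 294, 129), (512, 293, 127), (567, 340, 18)]
183 [(502, 369, 55), (502, 364, 59), (511, 369, 43), (511, 364, 47), (526, 375, 17)] [(509, 295, 125), (511, 293, 124), (565, 339, 19)]
184 [(515, 387, 19), (506, 370, 45), (507, 365, 47), (511, 364, 44), (524, 374, 18)] [(509, 296, 122), (511, 293, 122), (564, 338, 17)]
185 [(513, 384, 20), (503, 367, 48), (505, 364, 47), (509, 362, 44), (522, 372, 19)] [(557, 343, 18), (560, 341, 16), (561, 336, 18)]
```

>>> {"fn": "step_arm", "kwargs": {"deltas": [[0.26,-0.0006,0.0081,0,0.0923],[0.26,-0.0006,0.0081,0,0.0923],[0.26,-0.0006,0.0081,0,0.0923],[0.26,-0.0006,0.0081,0,0.0923],[0.26,0,0,0,0]]}}

```text
time: 5.55
tool_pos: [507.7, 368.3, 35.6]
tcp_rot: [3.141, 0.0, -0.112]
contact_force: [-0.1, 0.7, 0.6]
grip_width: 23.9
finger_force: 0.0
```

Tips are at z≈55 with the state reading 35.7, so z reads about 30 mm low; x and y agree. I lower 26 mm and run the arc.

>>> {"fn": "step_arm", "kwargs": {"deltas": [[0.26,0,0,0.02,0],[0.26,0,0,0.02,0],[0.26,0,0,0.012,0],[0.26,0,0,0,0]]}}

```text
time: 5.95
tool_pos: [506.5, 368.5, 7.8]
tcp_rot: [3.14, 0.002, -0.107]
contact_force: [-0.2, -0.1, 0.2]
grip_width: 24.1
finger_force: 0.0
```

>>> {"fn": "step_arm", "kwargs": {"deltas": [[0.26,-0.0006,-0.0081,0,-0.0923],[0.26,-0.0006,-0.0081,0,-0.0923],[0.26,-0.0006,-0.0081,0,-0.0923],[0.26,-0.0006,-0.0081,0,-0.0923]]}}

```text
time: 6.35
tool_pos: [504.6, 384.7, 9.4]
tcp_rot: [3.141, 0.0, 0.478]
contact_force: [0.5, -0.6, -0.6]
grip_width: 23.9
finger_force: 0.5
```

Finger contact with no other force, so I carry on.

>>> {"fn": "step_arm", "kwargs": {"deltas": [[0.26,-0.0006,-0.0081,0,-0.0923],[0.26,-0.0006,-0.0081,0,-0.0923],[0.26,-0.0006,-0.0081,0,-0.0923],[0.26,-0.0006,-0.0081,0,-0.0923],[0.26,-0.0006,-0.0081,0,-0.0923],[0.26,-0.0006,-0.0081,0,-0.0923],[0.26,-0.0006,-0.0081,0,-0.0923],[0.26,0,0,0,0]]}}

```text
time: 7.15
tool_pos: [481.7, 400.2, 9.6]
tcp_rot: [3.141, -0.0, 1.489]
contact_force: [-0.1, -0.3, 0.2]
grip_width: 23.6
finger_force: 0.0
```

Run:
```python
from h import *
for n in("side","top"):
    im,d=bot.capture(n); measure(n,im,d)
o=bot.get_obs(); print(o["tool_pos"],o["tcp_rot"],o["contact_force"],o["grip_width"])
```

```text
side yellow 92 px [251. 168.] mean [556.6 362.6  43.4] rect [557.8 363.6  13.2  34.8  85.1]
side yellow 93 px [315. 210.] mean [543.1 207.   43.8] rect [543.6 207.6  32.8  10.8   1.7]
side red 12 px [217. 184.] mean [490.1 395.6  46.7] rect [490.4 395.8   7.8   3.5  41.5]
side red 12 px [217. 190.] mean [484.6 395.3  35. ] rect [484.2 395.4   3.1   2.6  15.4]
side red 36 px [304. 233.] mean [493.2 198.9  47.1] rect [493.3 199.1   8.5   7.3  32.5]
side blue 4511 px [382. 272.] mean [516.8  47.    6. ] rect [518.7  49.1 148.4 108.4  86.4]
top yellow 86 px [242. 186.] mean [554.4 362.5  44.3] rect [554.9 362.5  11.1  33.8  84.9]
top yellow 74 px [314. 192.] mean [542.6 208.3  44.1] rect [541.8 208.9  32.9   8.6   1.1]
top red 18 px [318. 216.] mean [490.8 199.9  47.9] rect [490.8 199.6   9.4   7.5  39.8]
top blue 3082 px [385. 208.] mean [516.8  49.6   6.6] rect [517.7  49.4 147.8 108.   86. ]
[482.04621363 400.01533617   9.63177254] [ 3.14140006e+00 -9.30503512e-05  1.48303244e+00] [0.64293086 0.96942699 0.1863635 ] 24.28641373050429
```

>>> {"fn": "step_arm", "kwargs": {"deltas": [[0.26,-0.0006,-0.0081,0,-0.0923],[0.26,0,0,0,0],[0.3,0,0,-0.08,0],[0.4,0,0,-0.08,0],[0.6,0,0,0,0.085],[0.6,0,0,0,0.085],[0.6,0,0,0,0.085],[0.6,0,0,0,0.085]]}}

```text
time: 8.05
tool_pos: [478.0, 399.9, 89.7]
tcp_rot: [3.142, -0.0, 1.086]
contact_force: [0.3, 0.0, 0.5]
grip_width: 54.7
finger_force: 0.0
```

>>> {"fn": "step_arm", "kwargs": {"deltas": [[0.6,0,0,0,0.085],[0.6,0,0,0,0.085],[0.6,0,0,0,0.085],[0.6,0,0,0,0.085],[0.6,0,0,0,0.085],[0.6,0,0,0,0.085],[0.6,0,0,0,0.085],[0.6,0,0,0,0.085]]}}

```text
time: 8.85
tool_pos: [478.0, 399.9, 89.5]
tcp_rot: [3.141, 0.0, 0.018]
contact_force: [-0.1, 0.5, -0.2]
grip_width: 55.3
finger_force: 0.0
```

>>> {"fn": "step_arm", "kwargs": {"deltas": [[0.6,0,0,0,0.085],[0.6,0,0,0,0]]}}

```text
time: 9.05
tool_pos: [478.0, 399.9, 89.5]
tcp_rot: [3.141, 0.0, -0.11]
contact_force: [-0.1, -0.3, -0.1]
grip_width: 55.0
finger_force: 0.0
```

Run:
```python
from h import *
im,d=bot.capture("side"); measure("side",im,d)
o=bot.get_obs(); print(o["tool_pos"],o["tcp_rot"],o["contact_force"],o["grip_width"])
```

```text
side yellow 93 px [252. 167.] mean [558.3 362.5  43.5] rect [558.5 362.9  11.4  35.4  82.7]
side yellow 89 px [315. 209.] mean [543.7 207.3  43.9] rect [543.1 207.3  33.7  10.2   1.3]
side red 18 px [213. 187.] mean [481.  398.4  46.3] rect [480.9 398.8   8.7   6.8  59.6]
side red 23 px [304. 231.] mean [493.3 198.9  47.7] rect [493.5 199.2   7.8   7.3  32.7]
side blue 4453 px [382. 272.] mean [516.8  47.1   6. ] rect [518.7  49.1 147.6 109.1  85.9]
[478.01166497 399.86336462  89.52266575] [ 3.14149814e+00  7.61543351e-05 -1.05394288e-01] [0.39386866 0.14241991 0.32562647] 55.34281952936541
```

>>> {"fn": "step_arm", "kwargs": {"deltas": [[0.5,0.0818,0.0282,0,0],[0.5,0.0818,0.0282,0,0],[0.5,0,0,0.05,0],[0.5,0,0,0.05,0],[0.5,0,0,0.04,0],[0.5,0,0,0,0],[0.5,0,0,0,0]]}}

```text
time: 9.8
tool_pos: [556.4, 363.4, 19.8]
tcp_rot: [3.141, 0.0, -0.104]
contact_force: [0.6, 0.3, 0.3]
grip_width: 45.7
finger_force: 0.0
```

Run:
```python
from h import *
im,d=bot.capture("side"); W=cloud("side",d)
cv2.imwrite("pics/p6.png",cv2.resize(im[130:215,205:305],None,fx=7,fy=7,interpolation=cv2.INTER_NEAREST)[...,::-1])
o=bot.get_obs(); print(o["tool_pos"],o["tcp_rot"],o["contact_force"],o["grip_width"])
```

```text
[557.00396563 363.76112605  20.68085039] [-3.14078094e+00 -1.50203393e-03 -1.03751668e-01] [1.5748791  0.55889064 0.75796387] 45.80260413814331
```

View pics/p6.png

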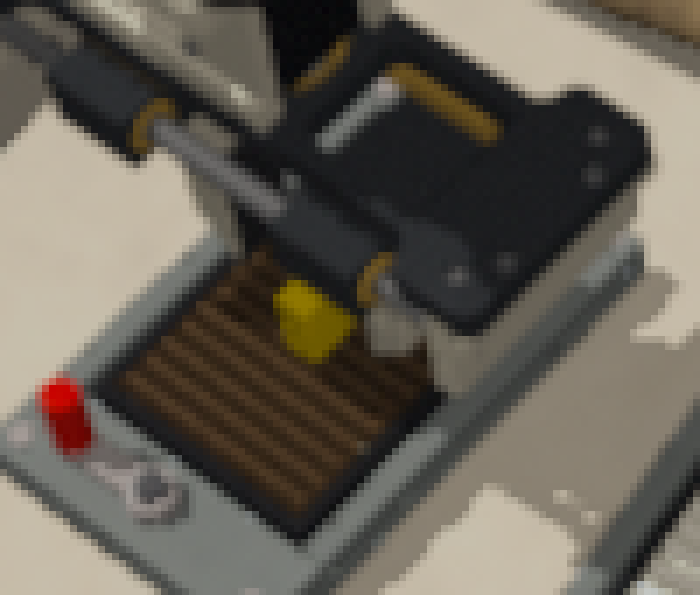

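The tab points aside at crop (110,470), off the panel, and the jaws straddle the yellow bar at (315,320). Lower 16 mm and close.

>>> {"fn": "step_arm", "kwargs": {"deltas": [[0.5,0,0,0.016,0],[0.5,0,0,0.016,0],[0.2,0,0,0,0],[0,0,0,0,0],[0,0,0,0,0],[0,0,0,0,0],[0,0,0,0,0],[0,0,0,0,0]]}}

```text
time: 10.65
tool_pos: [556.5, 363.4, 3.8]
tcp_rot: [-3.141, -0.0, -0.104]
contact_force: [0.3, 0.8, 1.4]
grip_width: 11.7
finger_force: 30.0
```

Gripped at 11.7 mm. Lift slowly.

>>> {"fn": "step_arm", "kwargs": {"deltas": [[0,0,0,-0.02,0],[0,0,0,-0.02,0],[0,0,0,-0.03,0],[0,0,0,-0.06,0],[0,0,0,-0.06,0],[0,0,0,-0.06,0],[0,0,0,0,0]]}}

```text
time: 11.35
tool_pos: [559.0, 364.8, 135.3]
tcp_rot: [-3.136, -0.009, -0.104]
contact_force: [0.5, 0.7, -1.3]
grip_width: 11.9
finger_force: 30.0
```

Run:
```python
from h import *
im,d=bot.capture("side"); measure("side",im,d); W=cloud("side",d)
cv2.imwrite("pics/p7.png",cv2.resize(im[60:300,140:460],None,fx=2,fy=2)[...,::-1])
o=bot.get_obs(); print(o["tool_pos"],o["tcp_rot"],o["contact_force"],o["grip_width"])
```

```text
side yellow 102 px [315. 210.] mean [542.9 207.1  43.5] rect [543.7 207.3  34.5  10.3   2.4]
side red 37 px [214. 189.] mean [481.2 398.3  46.3] rect [481.9 398.8  10.1   7.5  25.9]
side red 42 px [304. 233.] mean [493.  199.2  46.7] rect [493.4 199.1   6.9   8.2  66.8]
side blue 4514 px [382. 272.] mean [516.8  46.9   6. ] rect [518.7  49.  147.8 108.7  86.1]
[557.68597905 364.13644391 132.25964622] [-3.13817642 -0.0054523  -0.10420278] [-0.28816262 -0.44360145 -1.47934352] 11.724033662526768
```

View pics/p7.png

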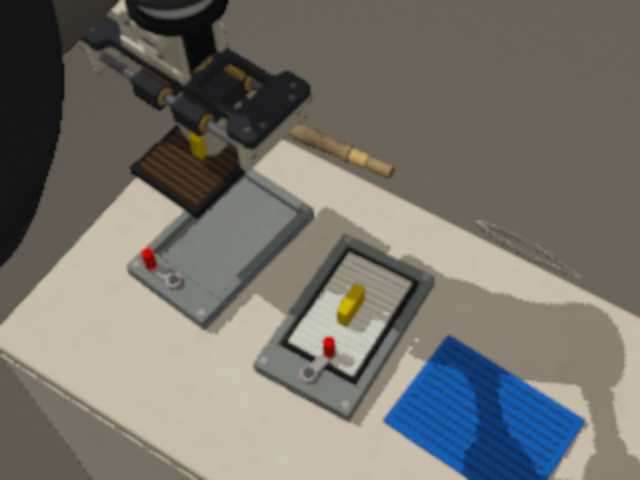

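The panel hangs level from the bar and the frame is empty; the clean filter is undisturbed. Carry it across to the mat.

>>> {"fn": "step_arm", "kwargs": {"deltas": [[0,-0.0015,0.05,0,0],[0,-0.0015,0.08,0,0],[0,-0.0015,0.08,0,0],[0,-0.0015,0.08,0,0],[0,-0.0015,0.08,0,0],[0,-0.0015,0.08,0,0],[0,-0.0015,0.08,0,0],[0,-0.0015,0.08,0,0]]}}

```text
time: 12.2
tool_pos: [517.3, 59.1, 127.7]
tcp_rot: [3.141, 0.002, -0.104]
contact_force: [0.9, -0.3, -2.0]
grip_width: 11.8
finger_force: 30.0
```

>>> {"fn": "step_arm", "kwargs": {"deltas": [[0,0,0.025,0,0],[0,0,0,0.04,0],[0,0,0,0.06,0],[0,0,0,0.06,0],[0,0,0,0.04,0],[0,0,0,0,0],[0,0,0,0,0]]}}

```text
time: 12.9
tool_pos: [517.1, 48.6, 28.5]
tcp_rot: [3.142, 0.001, -0.104]
contact_force: [1.0, 0.7, -1.0]
grip_width: 11.9
finger_force: 30.0
```

>>> {"fn": "step_arm", "kwargs": {"deltas": [[0,0,0,0.02,0],[0,0,0,0.02,0],[0,0,0,0.01,0],[0,0,0,0.002,0],[0,0,0,0,0]]}}

```text
time: 13.4
tool_pos: [517.2, 48.2, 2.4]
tcp_rot: [3.141, 0.0, -0.104]
contact_force: [-0.0, 0.3, -1.4]
grip_width: 11.6
finger_force: 30.0
```

>>> {"fn": "step_arm", "kwargs": {"deltas": [[0,0,0,0.002,0],[0.2,0,0,0,0],[0.4,0,0,0,0],[0.5,0,0,0,0],[0.5,0,0,-0.02,0],[0.5,0,0,-0.06,0],[0.5,0,0,-0.08,0],[0.5,0,0,-0.08,0]]}}

```text
time: 14.2
tool_pos: [516.9, 48.2, 123.5]
tcp_rot: [3.141, 0.0, -0.104]
contact_force: [0.9, -1.0, 0.4]
grip_width: 45.7
finger_force: 0.0
```

Run:
```python
from h import *
im,d=bot.capture("side"); measure("side",im,d); W=cloud("side",d)
cv2.imwrite("pics/p8.png",cv2.resize(im[110:350,180:500],None,fx=2,fy=2)[...,::-1])
o=bot.get_obs(); print(o["tool_pos"],o["contact_force"],o["grip_width"])
```

```text
side yellow 132 px [385. 263.] mean [519.9  47.3  41.6] rect [518.5  47.5  10.9  35.   88.4]
side blue 1078 px [408. 289.] mean [511.7  -8.    5.9] rect [514.8  -7.7  34.1 109.4  85.4]
[520.84569232  48.1557425  130.33673132] [3.05559572 0.22060146 4.85227513] 46.10024877952399
```

View pics/p8.png

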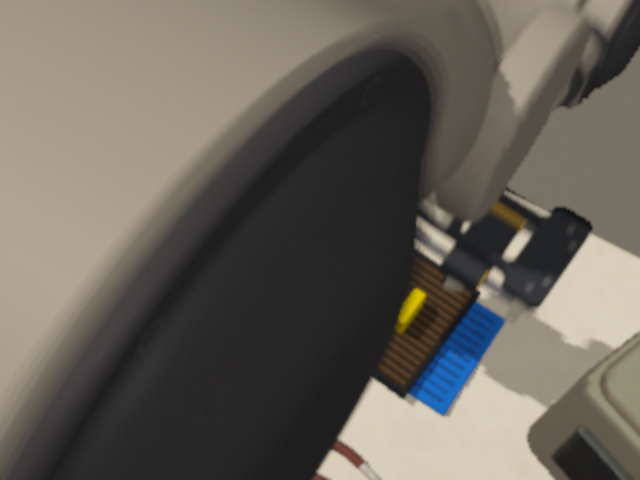

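The panel lies flat on the mat: its bar shows at crop (410,310), which is (519,47) mm, with the bar top at z 42. The gripper is clear. Hand in.

>>> {"fn": "step_arm", "kwargs": {"deltas": [[0.5,0,0,0,0],[0.5,0,0,0,0]]}}

```text
time: 14.45
tool_pos: [516.8, 48.2, 121.6]
tcp_rot: [3.141, 0.0, -0.104]
contact_force: [0.1, -0.1, -0.5]
grip_width: 46.1
finger_force: 0.0
```

```bash
python3 -c "
from plant import bot
print(bot.close_job())"
```

```text
the job is handed in; nothing more can be done
None
```

I turned the tab aside (about 1.6 rad by camera), lifted the dirty panel out and laid it flat on the mat about 2 mm from its centre, then handed the job in at 14.5 s; the clean filter measured unmoved after the lift (hidden by the arm in the last view), and `close_job()` returned no verdict.

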